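Block and clamp a shaker load to the tension mark

ROBOT

A 6-joint arm with a two-finger parallel gripper is mounted at the origin on the work surface. World frame = base frame: x ahead of the robot, y to its left, z up, the work surface at z = 0. Lengths are in m, angles in rad, forces in N, time in s.
With the tool pointing down it reaches from about 0.35 to 0.85 m from the base axis. Payload 8.1 kg.
Tool frame: the origin (TCP) lies at the very end of the fingers, on their centre line; the grasp point (between the pads) lies 19 mm behind it; z points along the fingers, y is the line along which they close (so a half turn about z gives the same grasp; the last joint's range is limited). The gripper opens to 93 mm and grips with 3 to 60 N. Pads are 15 mm wide; open, the fingers measure 128 mm over their backs; the gripper's body (75 mm by 188 mm) begins 65 mm behind the grasp point.
Start: joints at [1.091, 0.13, 1.488, -0, 1.523, -0.085], TCP at [0.231, 0.554, 0.219] pointing down, gripper open.
Joint ranges: [-2.96, 2.96], [-0.89, 2.26], [0.02, 2.5], [-1.34, 4.48], [0, 2.73], [-2.66, 2.66]. Speed limits (rad/s): [2.39, 2.39, 2.79, 3.14, 3.14, 3.14].

INTERFACE

Orientations are given as a 3x3 rotation matrix whose columns are the frame's x, y, z axes.
In Python, from cell import ctrl gives the robot as it stands. The module is installed in compiled form; this text tells all that it offers.
- The arm moves only by the shell command python3 -m crank 'ROWS'. ROWS is JSON, one flat list of numbers, 5 for each row, row after row: the opening, from 0 (shut) to 1 (fully open), then the shift along the tool's x, y, z in mm, then the turn about the tool's z in degrees. A call has 1 to 10 rows; each row is the pose to reach, as a shift and turn from the pose commanded when the call began, along the tool's axes at that moment; what a row does not reach only later rows make up. A row lasts 1/12 s, in which the tool goes at most 41.7 mm and 7.16 degrees, less where a joint would pass 70% of its speed; a pose out of reach is approached as far as the arm can. A call with a gripper value outside its range is refused whole. The fingers move at their own pace and stop on an object; the grip force is fixed at half the most. Time passes only in rows, so rows that repeat a pose let the fingers close. It gives the time, the measured TCP pose, the force, the opening and the grip force at its end, in the units of the state.
- ctrl.read_state(): the state, without advancing time (a new reading comes with each control period).
- ctrl.grab_frame(name): name is "scene" or "top"; returns (picture, depth): 400x640x3 uint8, red, green, blue; 400x640 float32, m along the optical axis (not along the pixel's ray), 0 where there is no reading.
- ctrl.camera_info(name): a dict with "mtx" (3x3 intrinsics, pixels), "T" (4x4, takes a point from camera to world coordinates). Camera axes: x right, y up, looking along -z (the intrinsics and any distortion apply to the point x, -y, -z); pixel columns grow to the right and rows downward; lengths in m; the calibration is good to about 2 mm. A picture is of the moment at which its call begins. camera_info takes no time and is no camera call.
- ctrl.close_job(): hands the job in; it is judged then, once.
The state is a dict: "clock": time; "joint_positions": joint angles; "joint_vel": joint speeds; "joint_efforts": joint torques, N m; "ee_pos": TCP position; "ee_rot": TCP orientation; "ft_force": force on the tool from outside, world axes, zero at the start; "ft_torque": the same for the moment, N m; "width": opening from 0.0 (shut) to 1.0 (fully open); "finger_force": force on a finger pad.
Only numpy, scipy, OpenCV 4.12 (cv2) and the standard library are available. Lean on these libraries where they do the work, as an engineer would, in place of code of your own. Each camera call takes 0.05 s, during which the arm holds its last target. There are 200 camera calls.

TASK

The tube rack and the freezer box stand loosely on the shaker deck: stand one yellow blocking brick upright on the deck in each of the two gaps, one between the two boxes and one between the orange clamp jaw and the box nearest it, with the clamp still slack. Then turn the black knob clockwise until the whole load is pressed together and the black needle of the sprung jaw has been pushed back to the middle of the green mark, and let go. Leave the other things on the bench undisturbed.

Things in the scene. Friction and masses are not known exactly. Their poses are not given: they have to be found in the camera images.
- station: Grey shaker fixed to the bench; its deck is 185 x 445 mm, top 70 mm above the bench, y = -287 to +158 mm. Origin on the bench under the load bay; x across the deck, y along it, z up. In order along -y: end stop, a box, gap one (39-45 mm), other box, gap two (36-47 mm), orange jaw, carriage with scale, blue housing with the knob (at y = -215 mm). Side rails 22 mm high, inner faces at x = +-66 mm.
- end_stop (a point): Middle of the inner face of the steel end wall, which is 42 mm high, at y = +135 mm in the station's frame. The clamp presses the load against it.
- tube_rack: Loose blue rack with ten white capped tubes, 110 (x) x 60 (y) x 42 mm high, about 0.13 kg; origin at the centre of its underside, its x roughly along the station's x. It stands in either place of the bay and can slide along y on the deck.
- freezer_box: Loose cardboard box with white lid, 110 (x) x 60 (y) x 42.5 mm high, about 0.13 kg; origin at the centre of its underside, its x roughly along the station's x. It stands in the other place of the bay and can slide along y on the deck.
- brick_a: Loose rigid yellow brick, 60 (x) x 26 (y) x 60 mm high, 40 g, upright on the bench; origin at the centre of its underside. In a gap its 26 mm side goes along the station's y and its 60 mm side along the station's x, in the middle of the deck: fingers have room at the two ends that are 60 mm apart, not between it and the boxes.
- brick_b: A second brick, the same as brick_a; either brick suits either gap.
- jaw_face (a point): Middle of the load-side face (facing the station's +y) of the orange jaw plate, 104 mm wide, 10 mm thick, reaching 44 mm above the deck. The jaw rides ahead of the carriage on a 400 N/m spring; when it meets the load it is pushed back on the carriage, and its needle with it.
- knob_grip (a point): On the knob's vertical axis at the height to grip, 143 mm above the bench. The knob is a black upright bar 56 mm long (along this point's x), 14 mm thick (its y) and 36 mm tall on a 54 mm disc; this point is 13 mm below the bar's top, 22 mm above the disc. The point turns with the knob. White dash at its +x end.
- knob (a joint): Knob angle in rad, growing clockwise from above, stops at 0 and 3.4; at 0 the bar lies along the station's x. It drives the carriage to the station's +y, 20 mm per rad; 0.25 N m of friction keeps it where it is left. Sliding the boxes together already pushes the jaw back some mm before all gaps are shut.
- pointer (a point): End of the thin black needle (3 mm wide) on the sprung jaw, over the white scale plate on the carriage, about 123 mm above the bench. It travels with the carriage; spring compression pushes it along the scale towards the station's -y (up to 30 mm).
- mark (a point): Middle of the green mark (7 mm along the station's y, 30 mm across) on the scale, about 121 mm above the bench; axes parallel to the station's. It rides with the carriage, 14 to 20 mm to -y of the slack needle, and cannot be shifted by hand. Needle is on the mark when both have the same station y. Their distance shrinks 20 mm per rad once the load is tight.
- reagent_jar: Bystander, not to be disturbed: small amber jar, 52 mm across, 75 mm high, beside the bricks; origin at the centre of its underside.
- beaker: Bystander, not to be disturbed: clear glass cup, 60 mm across, 78 mm high, beside the bricks; origin at the centre of its underside.
- detergent: Bystander, not to be disturbed: green bottle, 66 mm across, 190 mm high, beyond the shaker; origin at the centre of its underside.
- tip_box: Bystander, not to be disturbed: box of pipette tips with orange lid, 87 x 122 x 63 mm, just beyond the shaker; origin at the centre of its underside.
- pipette: Bystander, not to be disturbed: pipette lying on its side across the front of the robot, long side along its own x, about 265 mm long and 22 mm high, near the robot on the left; origin at the centre of its underside.
- clear_case: Bystander, not to be disturbed: flat clear case, 130 x 90 x 24 mm, near the robot on the right; origin at the centre of its underside.

How it is judged:
On the way:
1. a brick stands in each gap, while the clamp is still slack (needle at least 8 mm short of the mark) (x of brick_a in the frame of station between -0.035 and 0.035 m and z of brick_a in the frame of station between 0.066 and 0.074 m and angle between each of brick_a, brick_b, tube_rack, freezer_box's own z axis and vertical below 0.1 rad and x of brick_b in the frame of station between -0.035 and 0.035 m and z of brick_b in the frame of station between 0.066 and 0.074 m and ((y of brick_a in the frame of station between 0.025 and 0.076 m and y of brick_b in the frame of station between -0.075 and -0.005 m) or (y of brick_b in the frame of station between 0.025 and 0.076 m and y of brick_a in the frame of station between -0.075 and -0.005 m)) and z of tube_rack in the frame of station between 0.066 and 0.074 m and z of freezer_box in the frame of station between 0.066 and 0.074 m and y of pointer in the frame of mark above 0.008 m), for 0.2 s.
At the end, for the whole second after the job is handed in: A brick upright on the deck in each gap (4 mm, 6 degrees), within 35 mm of the middle line; rack and freezer box upright on the deck; at most 5 mm of play in all between jaw, load and end stop; needle within 3.5 mm of the middle of the green mark; all at rest (x of brick_a in the frame of station between -0.035 and 0.035 m and z of brick_a in the frame of station between 0.066 and 0.074 m and angle between each of brick_a, brick_b, tube_rack, freezer_box's own z axis and vertical below 0.1 rad and x of brick_b in the frame of station between -0.035 and 0.035 m and z of brick_b in the frame of station between 0.066 and 0.074 m and ((y of brick_a in the frame of station between 0.025 and 0.076 m and y of brick_b in the frame of station between -0.075 and -0.005 m) or (y of brick_b in the frame of station between 0.025 and 0.076 m and y of brick_a in the frame of station between -0.075 and -0.005 m)) and z of tube_rack in the frame of station between 0.066 and 0.074 m and z of freezer_box in the frame of station between 0.066 and 0.074 m and linear speed of each of brick_a, brick_b, tube_rack, freezer_box below 0.02 m/s and y of pointer in the frame of mark between -0.0035 and 0.0035 m and y of jaw_face in the frame of station above -0.042 m and velocity of joint knob between -0.05 and 0.05 rad/s); the robot touches nothing.
It fails at once if a bystander (jar, beaker, detergent, tip box, pipette, case) shoved more than 30 mm (distance of any of reagent_jar, beaker, detergent, tip_box, pipette, clear_case from where it was at the start of the episode above 0.03 m).
It fails at once if a bystander knocked over (angle between any of reagent_jar, beaker, detergent, tip_box, pipette, clear_case's own z axis and vertical above 0.5 rad).
It also fails if it takes over 72 s, if anything falls off the work surface, if the arm or the gripper's body presses on something with over 40 N, if the wrist force passes 120 N, or if a joint passes its speed limit or range.

## Working session

There is one attempt and no reset: what is moved stays moved. The work goes in short steps, Python scripts to look and compute and a shell command to move; the robot and the scene stay as the last step left them, time stands still between calls to the robot, and variables do not carry over. Pictures are saved under pics/ and viewed, at most 10 in all, crops included, and the job is handed in when it is done.

```bash
mkdir -p pics; cat > h.py <<'E'
import numpy as np, cv2
from cell import ctrl
def grab(n):
    im,d=ctrl.grab_frame(n); i=ctrl.camera_info(n); return im,d,np.array(i["mtx"]),np.array(i["T"])
def cloud(d,K,T):
    v,u=np.mgrid[0:d.shape[0],0:d.shape[1]]
    P=np.stack([(u-K[0,2])/K[0,0]*d,-(v-K[1,2])/K[1,1]*d,-d],-1)
    return P@T[:3,:3].T+T[:3,3]
def save(n,im): cv2.imwrite("pics/"+n,im[:,:,::-1])
E
python3 - <<'E'
from h import *
for n in("top","scene"):
    im,d,K,T=grab(n); save(n+"0.png",im); np.savez(n+"0.npz",im=im,d=d,K=K,T=T); print(K.tolist(),T.round(3).tolist(),ctrl.camera_info(n).keys())
s=ctrl.read_state(); print(s)
E
```

```text
[[504.0941259356167, 0.0, 320.6058989263132], [0.0, 504.0941259356167, 204.04156119434208], [0.0, 0.0, 1.0]] [[0.018, 0.991, -0.134, 0.361], [-1.0, 0.019, 0.0, 0.005], [0.003, 0.134, 0.991, 1.446], [0.0, 0.0, 0.0, 1.0]] dict_keys(['mtx', 'T'])
[[404.499429597935, 0.0, 312.75713685401587], [0.0, 404.499429597935, 194.80509284345683], [0.0, 0.0, 1.0]] [[0.329, -0.773, 0.543, 1.047], [0.944, 0.275, -0.18, -0.187], [-0.01, 0.572, 0.82, 0.911], [0.0, 0.0, 0.0, 1.0]] dict_keys(['mtx', 'T'])
{'clock': 0.1, 'joint_positions': array([ 1.09062222e+00,  1.31100659e-01,  1.48914335e+00,  1.72454577e-05,
        1.52296787e+00, -8.53802123e-02]), 'joint_vel': array([ 0.00014114, -0.00122778, -0.00258128,  0.00043581,  0.00080895,
        0.00128003]), 'joint_efforts': array([ 1.69766041e-03, -5.61340284e+01, -4.93094623e+01,  7.70320930e-02,
        2.90682324e-02, -8.80335932e-06]), 'ee_pos': array([0.23050566, 0.55342438, 0.2176982 ]), 'ee_rot': array([[-9.23075473e-01,  3.84618107e-01, -7.63252872e-04],
       [ 3.84618833e-01,  9.23074381e-01, -1.42815830e-03],
       [ 1.55243629e-04, -1.61185933e-03, -9.99998689e-01]]), 'ft_force': array([-0.56318203,  0.63970452,  0.95253143]), 'ft_torque': array([-0.03236159, -0.0028761 ,  0.01382582]), 'finger_force': 0.0, 'width': 0.9974337484696731}
```

View pics/top0.png

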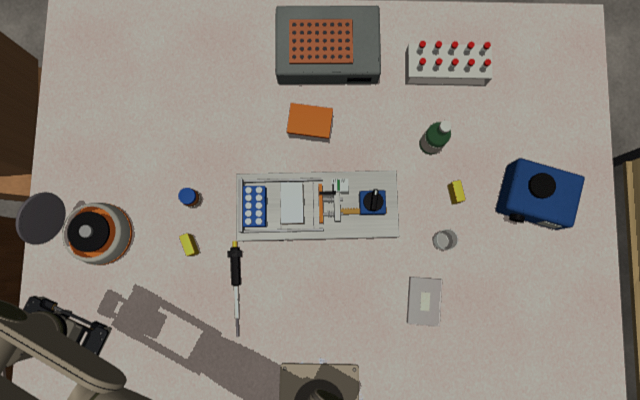

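View pics/scene0.png

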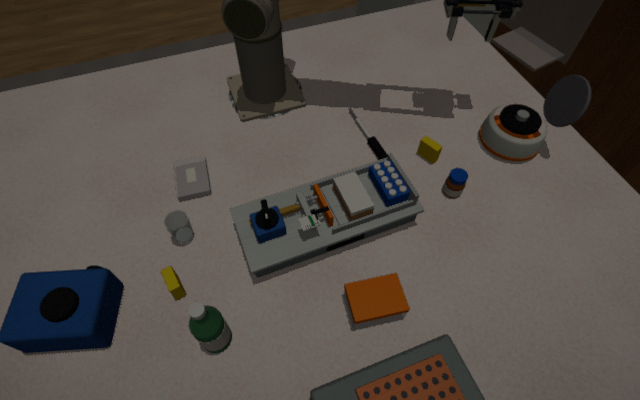

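The top view shows bricks at (188,244) and (457,191), the rack at (255,206), the freezer box at (292,203), the jaw at (321,204) and the knob at (372,200). Next I measure them.

```bash
cat >> h.py <<'E'
def rect(P,m,name,zmin=None):
    Q=P[m]; z=np.median(Q[:,2]); 
    r=cv2.minAreaRect((Q[:,:2]*1000).astype(np.float32)); b=cv2.boxPoints(r)
    print(name,"c",np.round(r[0],1),"size",np.round(r[1],1),"ang",round(r[2],1),"z",round(z*1000,1),"n",m.sum()); return r
E
python3 - <<'E'
from h import *
f=np.load("top0.npz"); im,d,K,T=[f[k] for k in("im","d","K","T")]; P=cloud(d,K,T)
h,s,v=cv2.split(cv2.cvtColor(im,cv2.COLOR_RGB2HSV)); Z=P[...,2]
V,U=np.mgrid[0:400,0:640]
def box(u0,u1,v0,v1): return (U>=u0)&(U<=u1)&(V>=v0)&(V<=v1)&(d>0)
yel=(h>22)&(h<36)&(s>120)
rect(P,box(170,210,230,260)&yel&(Z>.052),"brickL"); rect(P,box(440,475,175,210)&yel&(Z>.052),"brickR")
rect(P,box(235,272,172,240)&(Z>.104),"rack"); rect(P,box(278,306,176,230)&(Z>.104),"frz")
rect(P,box(314,327,176,230)&(Z>.108),"jaw")
rect(P,box(230,405,165,245)&(Z>.055)&(Z<.08),"deck")
rect(P,box(230,405,165,245)&(Z>.055),"deckall")
rect(P,box(355,390,180,220)&(Z>.14),"knob")
rect(P,box(175,205,183,212)&(Z>.06),"jar"); rect(P,box(425,465,220,255)&(Z>.04),"beaker")
rect(P,box(225,250,240,340)&(Z>.012),"pip")
for u in range(232,402,3): print(u,P[205,u].round(3)[1:],end=" ")
c=cv2.resize(im[165:250,225:405],None,fx=4.4,fy=4.4,interpolation=cv2.INTER_CUBIC); save("crop0.png",c)
E
```

```text
brickL c [429.6 370.5] size [59.9 26. ] ang 23.0 z 59.8 n 197
brickR c [ 592.6 -378.3] size [58.9 27. ] ang 12.8 z 59.9 n 194
rack c [535.  190.6] size [142.9  70.6] ang 2.5 z 109.6 n 1015
frz c [542.8  83.9] size [109.4  59.4] ang 1.4 z 112.9 n 926
jaw c [544.1  -1.2] size [103.1  23.8] ang 2.9 z 114.5 n 164
deck c [543.3  15.7] size [186.5 444.7] ang 2.3 z 70.3 n 6671
deckall c [543.3  15.7] size [186.5 444.7] ang 2.3 z 72.9 n 10760
knob c [ 549.4 -133.8] size [14.3 55.9] ang 83.2 z 155.7 n 125
jar c [561.9 373.7] size [45.1 45. ] ang 43.3 z 75.5 n 242
beaker c [ 454.8 -339.5] size [57.6 58.2] ang 6.2 z 69.6 n 206
pip c [316.4 244. ] size [ 66.4 265.2] ang 83.3 z 20.2 n 599
232 [ 0.262 -0.005] 235 [0.252 0.002] 238 [0.225 0.114] 241 [0.218 0.106] 244 [0.21  0.107] 247 [0.2   0.117] 250 [0.193 0.114] 253 [0.186 0.105] 256 [0.177 0.113] 259 [0.168 0.12 ] 262 [0.162 0.107] 265 [0.155 0.092] 268 [0.149 0.07 ] 271 [0.141 0.073] 274 [0.133 0.073] 277 [0.125 0.07 ] 280 [0.113 0.113] 283 [0.105 0.112] 286 [0.097 0.115] 289 [0.005 1.446] 292 [0.081 0.113] 295 [0.073 0.114] 298 [0.065 0.108] 301 [0.057 0.114] 304 [0.05  0.072] 307 [0.042 0.073] 310 [0.034 0.072] 313 [0.026 0.068] 316 [0.017 0.074] 319 [0.009 0.109] 322 [0.001 0.106] 325 [-0.007  0.066] 328 [-0.016  0.065] 331 [-0.024  0.07 ] 334 [-0.031  0.11 ] 337 [-0.039  0.106] 340 [-0.048  0.077] 343 [-0.057  0.064] 346 [-0.065  0.07 ] 349 [-0.074  0.069] 352 [-0.082  0.069] 355 [-0.09   0.065] 358 [-0.098  0.072] 361 [-0.103  0.111] 364 [-0.111  0.119] 367 [-0.118  0.12 ] 370 [-0.126  0.125] 373 [-0.131  0.155] 376 [-0.138  0.157] 379 [-0.15   0.121] 382 [-0.158  0.124] 385 [-0.168  0.108] 388 [-0.18   0.073] 391 [-0.189  0.069] 394 [-0.197  0.071] 397 [-0.206  0.068] 400 [-0.225  0.001]
```

View pics/crop0.png

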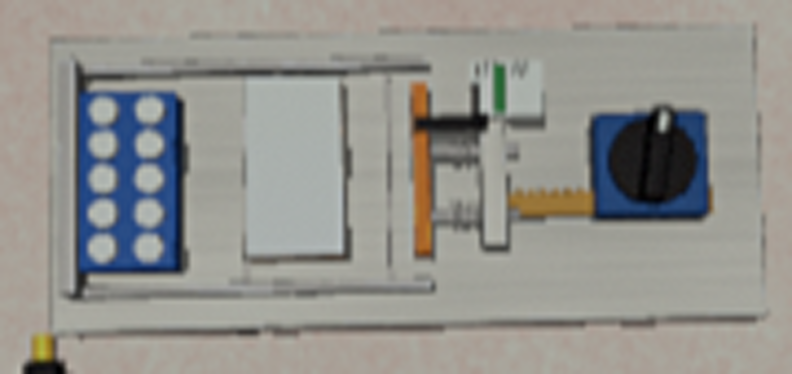

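```bash
cat >> h.py <<'E'
def go(x,y,z,yaw):   # world mm, tool-y heading in deg -> shift in tool axes, turn
    s=ctrl.read_state(); R=s["ee_rot"]; p=s["ee_pos"]*1000
    a=np.degrees(np.arctan2(R[1,1],R[0,1])); t=-((yaw-a+90)%180-90)
    print("pos",p.round(1),"yaw",round(a,1),"shift",(R.T@(np.array([x,y,z])-p)).round(1),"turn",round(t,1),"w",round(s["width"],3),"clk",s["clock"])
E
python3 -c "
from h import *
go(429.6,370.5,120,23)"
```

```text
pos [230.5 553.4 217.7] yaw 67.4 shift [-254.2  -92.1   97.8] turn 44.4 w 0.997 clk 0.1
```

```bash
python3 -m crank '[1,-32,-12,10,6, 1,-64,-23,20,12, 1,-96,-35,35,18, 1,-128,-46,50,24, 1,-160,-58,60,30, 1,-192,-70,70,36, 1,-224,-81,85,41, 1,-254,-92,98,44.4, 1,-254,-92,98,44.4, 1,-254,-92,98,44.4]'; python3 -c "
from h import *
go(429.6,370.5,20,23)
im,d,K,T=grab('scene');save('s1.png',im)"
```

```text
clock: 0.93
ee_pos: [0.43, 0.3694, 0.1191]
ee_rot: [[-0.388, 0.922, -0.002], [0.922, 0.388, -0.002], [-0.001, -0.003, -1.0]]
ft_force: [-0.1, -0.2, -0.6]
width: 0.998
finger_force: 0.0
pos [430.  369.4 119.1] yaw 22.8 shift [ 1.2  0.4 99.1] turn -0.2 w 0.998 clk 0.9333
```

```bash
python3 -m crank '[1,1,0,30,0, 1,1,0,60,0, 1,1,0,90,0, 1,1,0,99,0, 1,1,0,99,0, 0,1,0,99,0, 0,1,0,99,0, 0,1,0,99,0, 0,1,0,99,0, 0,1,0,99,0]'; python3 -c "
from h import *
go(429.6,370.5,200,23)"
```

```text
clock: 1.82
ee_pos: [0.4303, 0.3728, 0.0231]
ee_rot: [[-0.39, 0.921, 0.002], [0.921, 0.39, 0.001], [0.001, 0.002, -1.0]]
ft_force: [0.8, 0.5, 0.4]
width: 0.689
finger_force: 0.1
pos [430.3 372.8  23.1] yaw 23.0 shift [  -1.8   -1.1 -176.9] turn -0.0 w 0.689 clk 1.8167
```

```bash
python3 -m crank '[0,0,0,0,0, 0,0,0,0,0, 0,0,0,0,0, 0,0,0,-20,0, 0,0,0,-60,0, 0,0,0,-100,0, 0,0,0,-140,0, 0,0,0,-177,0, 0,0,0,-177,0]'; python3 -c "
from h import *
go(538.5,134.2,200,2.3)"
```

```text
clock: 2.57
ee_pos: [0.433, 0.3747, 0.2085]
ee_rot: [[-0.39, 0.921, 0.011], [0.921, 0.39, 0.008], [0.003, 0.013, -1.0]]
ft_force: [1.4, 1.3, 0.8]
width: 0.643
finger_force: 30.0
pos [433.  374.7 208.5] yaw 23.0 shift [-262.6    3.1    7.7] turn 20.7 w 0.643 clk 2.5667
```

```bash
python3 -m crank '[0,-30,0,0,3, 0,-65,1,0,6, 0,-100,1,0,9, 0,-135,1,0,12, 0,-170,2,0,15, 0,-205,2,0,18, 0,-240,3,0,20.7, 0,-263,3,8,20.7, 0,-263,3,8,20.7, 0,-263,3,8,20.7]';  python3 -m crank '[0,0,0,0,0, 0,0,0,0,0]'; python3 - <<'E'
from h import *
go(538.5,134.2,200,2.3)
im,d,K,T=grab("scene"); P=cloud(d,K,T); save("s2.png",im)
h,s,v=cv2.split(cv2.cvtColor(im,cv2.COLOR_RGB2HSV))
m=(h>22)&(h<36)&(s>120)&(d>0)&(P[...,2]>.15)
Q=P[m]*1000; print(m.sum(),Q.min(0),Q.max(0))
# boxes in the scene view
V,U=np.mgrid[0:400,0:640]; Z=P[...,2]; 
S=(P[...,:2]-[.5407,.0801])@np.array([[np.cos(.0401),-np.sin(.0401)],[np.sin(.0401),np.cos(.0401)]])
for n,lo,hi in(("frz",-.06,.05),("rack",.05,.14)):
    m=(d>0)&(abs(S[...,0])<.045)&(S[...,1]>lo)&(S[...,1]<hi)&(Z>.106)&(Z<.125)
    y=S[m][:,1]*1000; print(n,m.sum(),np.percentile(y,[1,5,50,95,99]).round(1))
c=cv2.resize(im[130:290,210:440],None,fx=3.4,fy=3.4,interpolation=cv2.INTER_CUBIC); save("crop2.png",c)
E
```

```text
clock: 3.4
ee_pos: [0.5346, 0.13, 0.1896]
ee_rot: [[-0.037, 0.999, -0.002], [0.999, 0.037, -0.0], [-0.0, -0.002, -1.0]]
ft_force: [-0.6, 0.9, -1.0]
width: 0.644
finger_force: 30.0
clock: 3.57
ee_pos: [0.5346, 0.1322, 0.1907]
ee_rot: [[-0.041, 0.999, 0.0], [0.999, 0.041, 0.0], [0.0, 0.0, -1.0]]
ft_force: [0.2, 0.4, -0.2]
width: 0.643
finger_force: 30.0
pos [534.6 132.2 190.7] yaw 2.3 shift [ 1.8  4.  -9.3] turn 0.0 w 0.643 clk 3.5667
1055 [-31.49759339 -99.08351053 172.18360897] [594.20419615 168.53575663 600.49144969]
frz 784 [-27.7 -26.7   0.7  28.5  31.6]
rack 606 [ 74.2  77.3 110.1 136.7 139.1]
```

View pics/crop2.png

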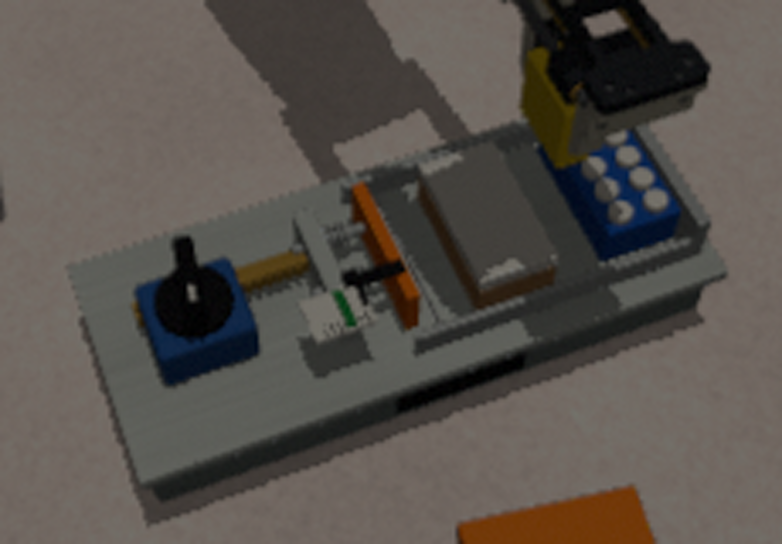

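The crop shows the brick held upright above gap one at (555,110), with the rack, box and jaw all where I measured them. I lower it now.

```bash
python3 -m crank '[0,4,4,0,0, 0,4,4,20,0, 0,4,4,40,0, 0,4,4,60,0, 0,4,4,75,0, 0,4,4,85,0, 0,4,4,92,0, 0,4,4,94,0, 0,4,4,94,0, 0,4,4,94,0]'; python3 -c "
from h import *
go(538.5,136,92,2.3)"
```

```text
clock: 4.45
ee_pos: [0.5394, 0.1357, 0.0977]
ee_rot: [[-0.04, 0.999, 0.001], [0.999, 0.04, 0.0], [0.0, 0.001, -1.0]]
ft_force: [0.8, 0.1, -0.6]
width: 0.641
finger_force: 30.0
pos [539.4 135.7  97.7] yaw 2.3 shift [ 0.4 -0.9  5.7] turn -0.0 w 0.641 clk 4.45
```

```bash
python3 -m crank '[0,0,0,2,0, 0,0,0,4,0, 0,0,0,5,0, 0,0,0,5,0]'
```

```text
clock: 4.78
ee_pos: [0.5394, 0.1354, 0.0927]
ee_rot: [[-0.04, 0.999, 0.002], [0.999, 0.04, 0.0], [0.0, 0.002, -1.0]]
ft_force: [-1.0, -0.1, 4.2]
width: 0.647
finger_force: 30.0
```

```bash
python3 -m crank '[0.8,0,0,0,0, 0.8,0,0,0,0, 0.8,0,0,0,0, 0.8,0,0,0,0, 0.8,0,0,-15,0, 0.8,0,0,-40,0, 0.8,0,0,-70,0, 0.8,0,0,-105,0, 0.8,0,0,-120,0, 0.8,0,0,-120,0]'; python3 -c "
from h import *
go(592.6,-378.3,210,12.8)"
```

```text
clock: 5.62
ee_pos: [0.5414, 0.1358, 0.2171]
ee_rot: [[-0.04, 0.999, 0.008], [0.999, 0.04, 0.001], [0.001, 0.008, -1.0]]
ft_force: [0.1, 0.3, -0.2]
width: 0.803
finger_force: 0.0
pos [541.4 135.8 217.1] yaw 2.3 shift [-515.7   30.7    6.9] turn -10.5 w 0.803 clk 5.6167
```

```bash
python3 -m crank '[0.9,-30,2,0,0, 1,-65,4,0,-1, 1,-100,6,0,-2, 1,-140,8,0,-3, 1,-180,10,0,-4, 1,-220,12,0,-5, 1,-260,15,0,-6, 1,-300,18,0,-7, 1,-340,20,0,-8, 1,-340,20,0,-8]'; python3 - <<'E'
from h import *
go(592.6,-378.3,120,12.8)
im,d,K,T=grab("top"); P=cloud(d,K,T)
h,s,v=cv2.split(cv2.cvtColor(im,cv2.COLOR_RGB2HSV)); Z=P[...,2]; V,U=np.mgrid[0:400,0:640]
yel=(h>22)&(h<36)&(s>120)&(d>0)
rect(P,yel&(U>255)&(U<300)&(V>170)&(V<240)&(Z>.12),"brick in gap1")
rect(P,(d>0)&(U>277)&(U<308)&(V>176)&(V<230)&(Z>.104)&(Z<.12),"frz")
E
```

```text
clock: 6.45
ee_pos: [0.571, -0.2103, 0.2096]
ee_rot: [[-0.174, 0.985, -0.002], [0.985, 0.174, -0.002], [-0.001, -0.002, -1.0]]
ft_force: [0.9, 0.3, -0.5]
width: 0.997
finger_force: 0.0
pos [ 571.  -210.3  209.6] yaw 10.0 shift [-169.    -7.8   89.9] turn -2.8 w 0.997 clk 6.45
brick in gap1 c [539.  134.3] size [58.9 24.6] ang 1.9 z 130.2 n 224
frz c [542.8  83.9] size [109.5  59.5] ang 1.4 z 112.9 n 922
```

Brick one stands in gap one, and I now go for brick two.

```bash
python3 -m crank '[1,-30,-1,5,-1, 1,-65,-3,10,-2, 1,-100,-5,20,-2.8, 1,-135,-7,40,-2.8, 1,-169,-8,65,-2.8, 1,-169,-8,90,-2.8, 1,-169,-8,90,-2.8, 1,-169,-8,90,-2.8, 1,-169,-8,90,-2.8]'; python3 -c "
from h import *
go(592.6,-378.3,22,12.8)"
```

```text
clock: 7.25
ee_pos: [0.5951, -0.3699, 0.1226]
ee_rot: [[-0.228, 0.974, 0.0], [0.974, 0.228, 0.0], [0.0, 0.0, -1.0]]
ft_force: [0.7, 0.2, 0.8]
width: 1.001
finger_force: 0.0
pos [ 595.1 -369.9  122.6] yaw 13.2 shift [ -7.7  -4.4 100.6] turn 0.4 w 1.001 clk 7.25
```

```bash
python3 -m crank '[1,-8,-4,15,0, 1,-8,-4,45,0, 1,-8,-4,75,0, 1,-8,-4,98,0, 1,-8,-4,98,0, 0,-8,-4,98,0, 0,-8,-4,98,0, 0,-8,-4,98,0, 0,-8,-4,98,0, 0,-8,-4,98,0]'; python3 -c "
from h import *
go(592.6,-378.3,22,12.8)"
```

```text
clock: 8.08
ee_pos: [0.5935, -0.3808, 0.0258]
ee_rot: [[-0.226, 0.974, 0.003], [0.974, 0.226, -0.002], [-0.002, 0.002, -1.0]]
ft_force: [-0.7, -0.4, 0.3]
width: 0.691
finger_force: 0.0
pos [ 593.5 -380.8   25.8] yaw 13.1 shift [ 2.6 -0.4  3.8] turn 0.3 w 0.691 clk 8.0833
```

```bash
python3 -m crank '[0,0,0,0,0, 0,0,0,0,0, 0,0,0,0,0, 0,0,0,-20,0, 0,0,0,-60,0, 0,0,0,-100,0, 0,0,0,-140,0, 0,0,0,-177,0, 0,0,0,-184,0, 0,0,0,-184,0]'; python3 - <<'E'
from h import *
go(542.5,33,205,2.3)
f=np.load("top0.npz"); im,d,K,T=[f[k] for k in("im","d","K","T")]; P=cloud(d,K,T); V,U=np.mgrid[0:400,0:640]
h,s,v=cv2.split(cv2.cvtColor(im,cv2.COLOR_RGB2HSV))
m=(d>0)&(U>310)&(U<330)&(V>180)&(V<226)&(P[...,2]>.104)&(h<20)&(s>100)
rect(P,m,"jaw orange")
E
```

```text
clock: 8.92
ee_pos: [0.5944, -0.3815, 0.2133]
ee_rot: [[-0.226, 0.974, 0.007], [0.974, 0.226, -0.005], [-0.007, 0.006, -1.0]]
ft_force: [0.1, -0.5, 0.0]
width: 0.644
finger_force: 30.0
pos [ 594.4 -381.5  213.3] yaw 13.1 shift [415.5  43.2   5.8] turn 10.8 w 0.644 clk 8.9167
jaw orange c [543.9   5. ] size [103.   8.] ang 1.1 z 114.3 n 134
```

```bash
python3 -m crank '[0,30,3,0,1, 0,65,6,0,2, 0,105,10,0,4, 0,145,15,0,5, 0,185,19,0,6, 0,225,23,0,7, 0,265,27,0,8, 0,305,31,0,9, 0,345,35,0,10, 0,380,39,0,10.8]'; python3 -m crank '[0,15,0,0,0, 0,15,0,0,0, 0,15,0,0,0, 0,15,0,0,0]'; python3 -c "
from h import *
go(542.6,29.5,96,2.3)"
```

```text
clock: 9.75
ee_pos: [0.5424, 0.0014, 0.205]
ee_rot: [[-0.039, 0.999, -0.004], [0.999, 0.039, 0.001], [0.001, -0.004, -1.0]]
ft_force: [1.1, -0.4, -0.1]
width: 0.644
finger_force: 30.0
clock: 10.08
ee_pos: [0.5432, 0.0133, 0.2061]
ee_rot: [[-0.04, 0.999, -0.002], [0.999, 0.04, -0.0], [-0.0, -0.002, -1.0]]
ft_force: [0.0, 0.3, -0.6]
width: 0.644
finger_force: 30.0
pos [543.2  13.3 206.1] yaw 2.3 shift [ 16.2   0.3 110.1] turn -0.0 w 0.644 clk 10.0833
```

```bash
python3 -m crank '[0,8,0,0,0, 0,16,0,0,0, 0,16,0,15,0, 0,16,0,30,0, 0,16,0,30,0, 0,16,0,30,0]'; python3 - <<'E'
from h import *
go(542.6,29.5,96,2.3)
im,d,K,T=grab("scene"); P=cloud(d,K,T)
h,s,v=cv2.split(cv2.cvtColor(im,cv2.COLOR_RGB2HSV)); V,U=np.mgrid[0:400,0:640]
m=(h>22)&(h<36)&(s>120)&(d>0)&(P[...,2]>.14)&(P[...,1]<.1)&(P[...,1]>-.05)&(P[...,0]>.5)&(P[...,0]<.6)&(P[...,2]<.25)
Q=P[m]*1000; print(m.sum(),np.percentile(Q,[2,98],axis=0).round(1))
save("crop3.png",cv2.resize(im[100:290,210:440],None,fx=3,fy=3,interpolation=cv2.INTER_CUBIC))
E
```

```text
clock: 10.58
ee_pos: [0.5424, 0.0299, 0.1768]
ee_rot: [[-0.039, 0.999, -0.002], [0.999, 0.039, 0.0], [0.0, -0.002, -1.0]]
ft_force: [0.5, -0.5, 1.0]
width: 0.645
finger_force: 30.0
pos [542.4  29.9 176.8] yaw 2.2 shift [-0.4  0.4 80.8] turn -0.1 w 0.645 clk 10.5833
127 [[514.6  17.4 157.7]
 [571.8  40.5 213. ]]
```

View pics/crop3.png

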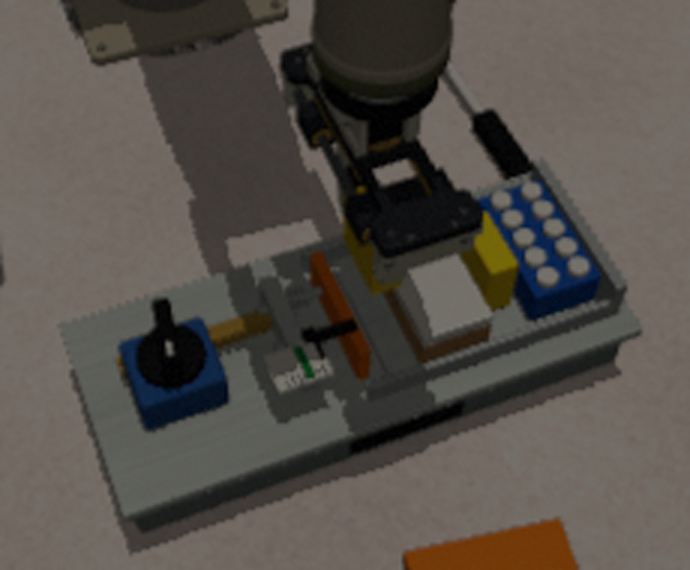

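Brick one stands upright at (495,260). Brick two hangs centred over gap two, between the jaw at (340,315) and the freezer box at (445,300), so I lower it.

```bash
python3 -m crank '[0,1,0,20,0, 0,1,0,40,0, 0,1,0,58,0, 0,1,0,68,0, 0,1,0,74,0, 0,1,0,76,0, 0,1,0,76,0, 0,1,0,76,0]'; python3 -m crank '[0,0,0,2,0, 0,0,0,4,0, 0,0,0,5,0, 0,0,0,5,0]'
```

```text
clock: 11.3
ee_pos: [0.544, 0.0309, 0.1029]
ee_rot: [[-0.04, 0.999, 0.002], [0.999, 0.04, -0.0], [-0.0, 0.002, -1.0]]
ft_force: [-1.0, 0.4, -0.6]
width: 0.645
finger_force: 30.0
clock: 11.63
ee_pos: [0.543, 0.031, 0.0965]
ee_rot: [[-0.04, 0.999, -0.0], [0.999, 0.04, 0.0], [0.0, -0.0, -1.0]]
ft_force: [0.8, 0.3, -0.2]
width: 0.641
finger_force: 30.0
```

```bash
python3 -m crank '[0,0,0,1,0, 0,0,0,2,0, 0,0,0,2,0]'
```

```text
clock: 11.88
ee_pos: [0.5433, 0.031, 0.0952]
ee_rot: [[-0.04, 0.999, 0.0], [0.999, 0.04, -0.0], [-0.0, 0.0, -1.0]]
ft_force: [-2.4, -0.1, 4.3]
width: 0.642
finger_force: 30.0
```

On the deck at 4 N. Release and retreat.

```bash
python3 -m crank '[0.8,0,0,0,0, 0.8,0,0,0,0, 0.8,0,0,0,0, 0.8,0,0,0,0, 0.8,0,0,-15,0, 0.8,0,0,-40,0, 0.8,0,0,-75,0, 0.8,0,0,-110,0, 0.8,0,0,-125,0, 0.8,0,0,-125,0]'; python3 - <<'E'
from h import *
go(549.4,-134.3,215,83.2)
im,d,K,T=grab("scene"); P=cloud(d,K,T)
save("crop4.png",cv2.resize(im[100:290,210:440],None,fx=3,fy=3,interpolation=cv2.INTER_CUBIC))
E
```

```text
clock: 12.72
ee_pos: [0.5459, 0.0309, 0.2252]
ee_rot: [[-0.04, 0.999, 0.009], [0.999, 0.04, -0.0], [-0.001, 0.009, -1.0]]
ft_force: [0.7, 0.4, 0.7]
width: 0.8
finger_force: 0.0
pos [545.9  30.9 225.2] yaw 2.3 shift [-165.2   -3.1   10.3] turn -80.9 w 0.8 clk 12.7167
```

View pics/crop4.png

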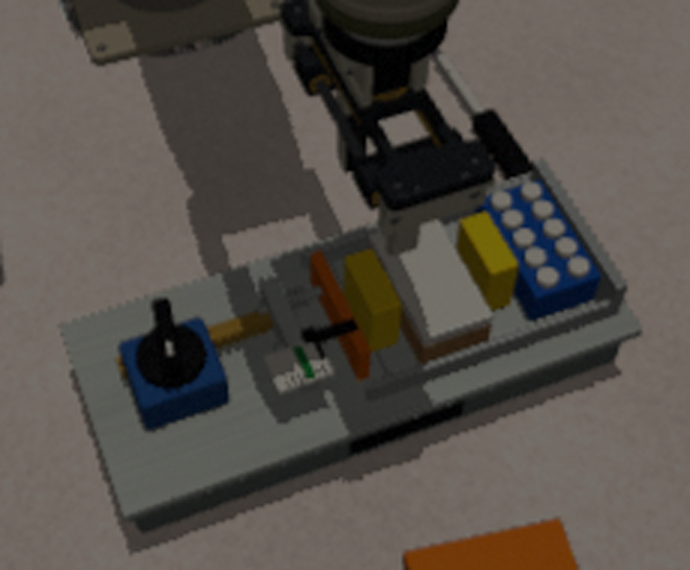

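Both bricks stand upright, at (372,300) and (488,260), and the clamp is slack with the needle left-forward of the green mark at (303,360). Now the knob.

```bash
python3 -m crank '[0.5,-15,0,0,-7, 0.5,-35,-1,0,-14, 0.5,-55,-1,0,-21, 0.5,-75,-1,0,-28, 0.5,-95,-2,0,-35, 0.5,-115,-2,0,-42, 0.5,-135,-3,0,-49, 0.5,-155,-3,0,-56, 0.5,-165,-3,5,-63, 0.5,-165,-3,10,-70]'; python3 -m crank '[0.5,0,0,0,-6, 0.5,0,0,0,-11, 0.5,0,0,0,-11, 0.5,0,0,0,-11]'; python3 -c "
from h import *
go(549.4,-134.3,127,83.2)"
```

```text
clock: 13.6
ee_pos: [0.5457, -0.1361, 0.2073]
ee_rot: [[-0.954, 0.301, -0.003], [0.301, 0.954, 0.0], [0.003, -0.001, -1.0]]
ft_force: [0.2, 0.1, -0.3]
width: 0.503
finger_force: 0.0
clock: 13.93
ee_pos: [0.5459, -0.1338, 0.2078]
ee_rot: [[-0.993, 0.12, -0.003], [0.12, 0.993, 0.001], [0.003, 0.001, -1.0]]
ft_force: [0.1, 0.0, -0.1]
width: 0.504
finger_force: 0.0
pos [ 545.9 -133.8  207.8] yaw 83.1 shift [-3.8 -0.1 80.8] turn -0.1 w 0.504 clk 13.9333
```

```bash
python3 -m crank '[0.5,-3,0,20,0, 0.5,-3,0,45,0, 0.5,-3,0,65,0, 0.5,-3,0,77,0, 0.5,-3,0,80,0, 0.5,-3,0,80,0, 0.5,-3,0,80,0]';python3 -m crank '[0.2,0,0,0,0, 0,0,0,0,0, 0,0,0,0,0, 0,0,0,0,0, 0,0,0,0,0, 0,0,0,0,0, 0,0,0,0,0, 0,0,0,0,0]'; python3 -c "
from h import *
go(549.4,-134.3,127,83.2)"
```

```text
clock: 14.52
ee_pos: [0.5502, -0.1345, 0.1305]
ee_rot: [[-0.993, 0.118, 0.001], [0.118, 0.993, -0.0], [-0.001, -0.0, -1.0]]
ft_force: [0.1, -0.1, 0.1]
width: 0.502
finger_force: 0.0
clock: 15.18
ee_pos: [0.5498, -0.1346, 0.1299]
ee_rot: [[-0.993, 0.117, 0.0], [0.117, 0.993, -0.0], [-0.0, -0.0, -1.0]]
ft_force: [-1.2, -0.6, 2.0]
width: 0.148
finger_force: 30.0
pos [ 549.8 -134.6  129.9] yaw 83.3 shift [0.5 0.2 2.9] turn 0.1 w 0.148 clk 15.1833
```

```bash
python3 -m crank '[0,0,0,0,4, 0,0,0,0,9, 0,0,0,0,14, 0,0,0,0,19, 0,0,0,0,24, 0,0,0,0,29, 0,0,0,0,34, 0,0,0,0,39, 0,0,0,0,44, 0,0,0,0,49]';python3 -m crank '[0,0,0,0,5, 0,0,0,0,10, 0,0,0,0,15, 0,0,0,0,20, 0,0,0,0,25, 0,0,0,0,30, 0,0,0,0,34, 0,0,0,0,38, 0,0,0,0,38]'; python3 - <<'E'
from h import *
go(549.4,-134.3,127,83.2); print(ctrl.read_state()["ft_torque"])
a=[]
for n in("scene","top"):
    im,d,K,T=grab(n); np.savez(n+"5.npz",im=im,d=d,K=K,T=T)
    # crop around mark area
    Pw=np.array([.575,-.02,.12]); c=T[:3,:3].T@(Pw-T[:3,3]); u=K[0,0]*c[0]/-c[2]+K[0,2]; v=K[1,1]*-c[1]/-c[2]+K[1,2]; u,v=int(u),int(v)
    a.append(cv2.resize(im[v-35:v+35,u-50:u+50],None,fx=6,fy=4.2*6/4.2,interpolation=cv2.INTER_CUBIC)[:300 if 0 else 420])
    print(n,u,v)
o=np.hstack(a); save("crop5.png",cv2.resize(o,(800,280)))
E
```

```text
clock: 16.02
ee_pos: [0.5496, -0.135, 0.1299]
ee_rot: [[-0.56, 0.829, -0.0], [0.829, 0.56, -0.001], [-0.001, -0.001, -1.0]]
ft_force: [-2.5, -2.9, 2.7]
width: 0.148
finger_force: 30.0
clock: 16.77
ee_pos: [0.5492, -0.1351, 0.1299]
ee_rot: [[0.069, 0.998, -0.001], [0.998, -0.069, -0.001], [-0.001, -0.001, -1.0]]
ft_force: [-4.6, -3.5, 5.0]
width: 0.145
finger_force: 30.0
pos [ 549.2 -135.1  129.9] yaw -3.9 shift [0.8 0.1 2.9] turn -87.1 w 0.145 clk 16.7667
[-0.62952343  0.85976706  0.04813317]
scene 317 212
top 330 191
```

View pics/crop5.png

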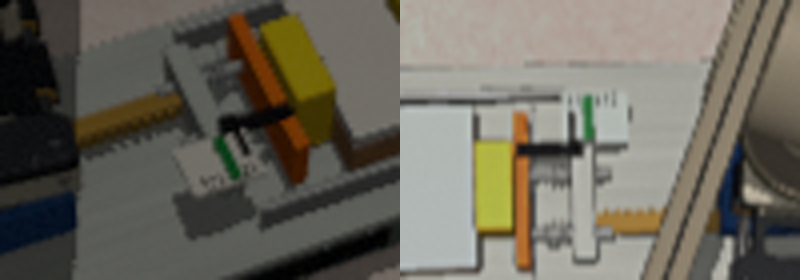

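The scale is visible in both halves. In the top half the needle is at (572,110) and the mark at (588,118), about 10 mm apart, with the brick now closed up between the box and the jaw. I'll write a subpixel measurement.

```bash
cat > nm.py <<'E'
from h import *
def meas(im,d,K,T,pr=True):
    r=im[170:215,300:370].astype(int); g=(r[...,1]-np.maximum(r[...,0],r[...,2]))
    g[g<20]=0; V,U=np.nonzero(g); V0=V.min(); V1=V.max()
    if pr:
        print("green v",V0+170,V1+170)
        um=int(np.median(U))
        for v in range(V0-2,V1+4): print(v+170,r[v,um-10:um+7].sum(-1)//3,"|",g[v,um-3:um+5])
        print("u0",um-10+300)
E
python3 -c "
from nm import *
f=np.load('top5.npz'); meas(*[f[k] for k in('im','d','K','T')])"
```

```text
green v 180 190
178 [144 145 144 144 150 162 167 168 167 167 167 169 169 168 169 165 167] | [0 0 0 0 0 0 0 0]
179 [130 130 124 125 153 174 160 173 161 162 145 142 162 160 173 147 169] | [0 0 0 0 0 0 0 0]
180 [ 85  83  73  77 136 176 136 172 148 140  96  85 145 131 172 131 170] | [ 0  0  0 38 40  0  0  0]
181 [122 122 121 120 148 175 122 173 150 129  79  76 144 118 171 147 173] | [ 0  0 24 48 50  0  0  0]
182 [171 171 170 168 175 181 149 178 167 132  78  76 149 148 176 165 175] | [ 0  0 24 48 48  0  0  0]
183 [171 171 171 170 177 182 142 163 183 133  80  76 152 178 182 179 181] | [ 0  0 20 46 48  0  0  0]
184 [170 169 169 169 177 181  84 115 179 144  83  74 151 180 180 179 179] | [ 0  0  0 44 48  0  0  0]
185 [167 167 167 166 175 182  70  86 178 162  90  76 150 180 181 180 179] | [ 0  0  0 42 48  0  0  0]
186 [167 167 167 166 176 183  72  83 179 162  89  77 150 180 180 179 178] | [ 0  0  0 41 49  0  0  0]
187 [168 168 167 168 177 184  76  84 179 164  90  72 128 178 182 179 179] | [ 0  0  0 42 52 20  0  0]
188 [168 167 167 167 178 184  80  87 180 164  91  66  97 175 183 180 178] | [ 0  0  0 41 53 26  0  0]
189 [170 168 169 169 177 185  83  89 181 164  93  69  93 178 184 180 182] | [ 0  0  0 42 53 27  0  0]
190 [158 156 157 156 166 171  74  72 145 140  93  73  93 178 185 183 182] | [ 0  0  0 34 39  0  0  0]
191 [106 106 105 106 118 125  52  35  60  87  95  94  91 150 150 147 146] | [0 0 0 0 0 0 0 0]
192 [ 33  33  34  36  55  64  30  22  23  59 121 141  94  99  88  85  86] | [0 0 0 0 0 0 0 0]
193 [ 22  24  21  22  25  28  24  21  18  61 154 172  95  87  88  87  88] | [0 0 0 0 0 0 0 0]
u0 316
```

```bash
cat >> nm.py <<'E'
def dist(im,d,K,T):   # mark - needle along station -y, mm (positive: needle short of the mark)
    im=im.astype(float); r=im[170:215,300:370]; G=r[...,1]-np.maximum(r[...,0],r[...,2]); g=np.where(G>15,G,0)
    rows=np.nonzero(g.sum(1)>60)[0]; v0,v1=rows.min()+4,rows.max()
    gu=(g[v0:v1]*np.arange(70)).sum()/g[v0:v1].sum()
    sc=(np.median(d[170+v0:170+v1,int(gu)+298:int(gu)+304]))/K[0,0]*1000
    k=np.clip(165-r.mean(-1),0,None)[v0:v1].mean(0); 
    i=int(round(gu)); lo=i-9; print("dark profile",lo+300,k[lo:i+8].round().astype(int),"green",(g[v0:v1].mean(0)[lo:i+8]).round().astype(int))
    print("green u",round(gu+300,2),"mm/px",round(sc,2))
if __name__=="__main__":
    dist(*grab("top")); go(549.4,-134.3,127,83.2); print(ctrl.read_state()["ft_torque"].round(2))
E
python3 -c "
from nm import *
for n in('top0','top5'):
    f=np.load(n+'.npz'); dist(*[f[k] for k in('im','d','K','T')])"
python3 -m crank '[0,0,0,0,4, 0,0,0,0,8, 0,0,0,0,12, 0,0,0,0,16, 0,0,0,0,18, 0,0,0,0,18]'; python3 nm.py
```

```text
dark profile 329 [  6   4   7  83 103   0   0   0  65 100  81   0   0   0   0   0   0] green [ 0  0  0  0  0  0  0  0 30 52 35  0  0  0  0  0  0]
green u 338.05 mm/px 2.66
dark profile 318 [ 0  0  0  0 87 74  0  5 75 92 37  0  0  0  0  0  0] green [ 0  0  0  0  0  0  0  0 42 50 20  0  0  0  0  0  0]
green u 326.81 mm/px 2.67
clock: 17.37
ee_pos: [0.5491, -0.135, 0.1299]
ee_rot: [[0.371, 0.929, -0.001], [0.929, -0.371, -0.001], [-0.001, -0.001, -1.0]]
ft_force: [-4.5, -3.4, 5.3]
width: 0.148
finger_force: 30.0
dark profile 315 [ 0  0  0  0  0 77 60  0 30 87 83  0  0  0  0  0  0] green [ 0  0  0  0  0  0  0  0 25 49 44  0  0  0  0  0  0]
green u 324.16 mm/px 2.66
pos [ 549.1 -135.1  129.9] yaw -21.7 shift [0.8 0.  2.9] turn 75.1 w 0.149 clk 17.4167
[-0.62  0.94  0.1 ]
```

```bash
python3 -m crank '[0,0,0,0,4, 0,0,0,0,8, 0,0,0,0,12, 0,0,0,0,12]'; python3 nm.py
```

```text
clock: 17.75
ee_pos: [0.549, -0.135, 0.1299]
ee_rot: [[0.558, 0.83, -0.001], [0.83, -0.558, -0.001], [-0.002, -0.001, -1.0]]
ft_force: [-5.8, -3.2, 5.7]
width: 0.144
finger_force: 30.0
dark profile 314 [ 0  0  0  0  0  0 78 72 87 90 38  0  0  0  0  0  0] green [ 0  0  0  0  0  0  0  0 47 52 27  0  0  0  0  0  0]
green u 322.84 mm/px 2.67
pos [ 549.  -135.   129.9] yaw -33.7 shift [ 0.8 -0.   2.9] turn 63.1 w 0.149 clk 17.8
[-0.62  1.13  0.02]
```

```bash
python3 -m crank '[0,0,0,0,4, 0,0,0,0,8, 0,0,0,0,12, 0,0,0,0,16, 0,0,0,0,17, 0,0,0,0,17, 0,0,0,0,17]'; python3 nm.py
```

```text
clock: 18.38
ee_pos: [0.5489, -0.1349, 0.1299]
ee_rot: [[0.773, 0.634, -0.002], [0.634, -0.773, -0.001], [-0.002, -0.0, -1.0]]
ft_force: [-6.6, -2.8, 5.6]
width: 0.15
finger_force: 30.0
dark profile 312 [  8  14   0   0   0   0   0  39 121 103  15   0   0   0   0   0   0] green [ 0  0  0  0  0  0  0 21 16 32 16  0  0  0  0  0  0]
green u 320.51 mm/px 2.67
pos [ 548.9 -134.9  129.9] yaw -50.6 shift [ 0.8 -0.1  2.9] turn 46.2 w 0.149 clk 18.4333
[-0.47  1.23  0.26]
```

The needle is now within about 0.5 mm of the mark. I let go and verify.

```bash
python3 -m crank '[0.45,0,0,0,0, 0.45,0,0,0,0, 0.45,0,0,0,0, 0.45,0,0,0,0, 0.45,0,0,0,0, 0.45,0,0,0,0, 0.45,0,0,-20,0, 0.45,0,0,-50,0, 0.45,0,0,-80,0, 0.45,0,0,-100,0]'; python3 -m crank '[0.45,-30,0,-10,0, 0.45,-30,0,-10,0, 0.45,-30,0,-10,0, 0.45,-30,0,-10,0]'; python3 nm.py; python3 - <<'E'
from h import *
o=[]
im,d,K,T=grab("scene"); o.append(cv2.resize(im[125:285,215:435],(400,291),interpolation=cv2.INTER_CUBIC))
im2,d,K,T=grab("top"); o.append(cv2.resize(im2[160:250,235:359],(400,291),interpolation=cv2.INTER_CUBIC))
a=np.hstack(o); save("crop6.png",a); P=cloud(d,K,T)
h,s,v=cv2.split(cv2.cvtColor(im2,cv2.COLOR_RGB2HSV)); V,U=np.mgrid[0:400,0:640]
y=(h>22)&(h<36)&(s>120)&(d>0)&(P[...,2]>.12)&(V>170)&(V<240)
for n,m in(("A",y&(U<283)),("B",y&(U>=283)&(U<330))):
    if m.sum()>20: r=rect(P,m,n); print("station y",r[0][1]-80.1)
E
```

```text
clock: 19.27
ee_pos: [0.5504, -0.1345, 0.2327]
ee_rot: [[0.774, 0.633, 0.003], [0.633, -0.774, -0.001], [0.002, 0.002, -1.0]]
ft_force: [0.5, -0.6, 0.3]
width: 0.449
finger_force: 0.0
clock: 19.6
ee_pos: [0.5264, -0.1532, 0.2392]
ee_rot: [[0.774, 0.633, -0.0], [0.633, -0.774, 0.0], [0.0, -0.0, -1.0]]
ft_force: [-0.1, 0.1, 0.0]
width: 0.449
finger_force: 0.0
dark profile 311 [  0   8  12   0   0   0   0   0  40 119 101  14   0   0   0   0   0] green [ 0  0  0  0  0  0  0  0 21 16 32  0  0  0  0  0  0]
green u 320.16 mm/px 2.67
pos [ 526.3 -152.9  238.7] yaw -50.7 shift [ 29.7   0.3 111.7] turn 46.1 w 0.446 clk 19.65
[-0.01  0.15  0.02]
A c [539. 142.] size [59.6 24.9] ang 1.9 z 130.0 n 222
station y 61.930029296875006
B c [543.6  55.5] size [60.4 23.7] ang 2.1 z 129.9 n 205
station y -24.608468627929682
```

View pics/crop6.png

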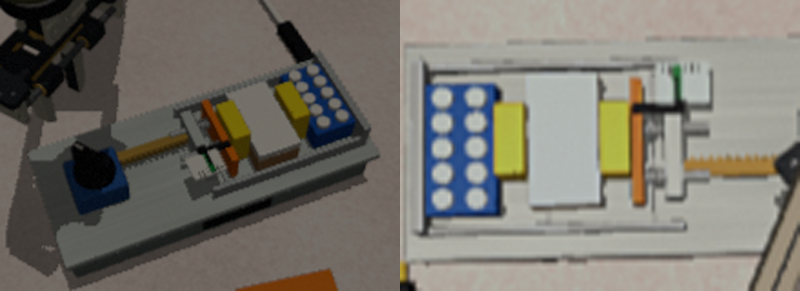

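The whole load is pressed together, both bricks are upright at station y of +62 and -25 mm, and the needle lies over the green mark. The knob did not shift when I released it.

```bash
python3 -c "
from cell import ctrl
print(ctrl.close_job())"
```

```text
the job is handed in; nothing more can be done
None
```

The job is handed in at about 20 s of the 72 s: a brick stands upright in each gap, the load is clamped tight with the needle about 0.5 mm from the middle of the green mark, the knob is released, and I saw no bystander disturbed; no verdict came back.

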